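# Lock the wire guard on the bench lamp

## Task

Put the wire guard over the bulb of the bench lamp so that its lugs pass down through the gaps in the collar and rest on the ledge, then turn it clockwise (seen from above) under light downward pressure until the lugs drop fully into the locking notches, and let go of it there. Feel for the notches rather than forcing the guard, do not knock the glass bulb, and leave the solder spool and the brown tape roll beside the work where they are.

Things in the scene. Friction and masses are not known exactly. Their poses are not given: they have to be found in the camera images.
- guard_grip (a point): Grip of the loose steel wire guard (0.2 to 0.4 kg): an upright black tab 40 mm long (along x), 18 mm thick (along y), 42 mm high, on a 36 mm cap disc. The point is on the guard's axis (z, up), 130 mm above the guard's underside, 24 mm above the cap disc, 17 mm below the tab's top.
- guard: The wire guard, a cage 90 mm in diameter and 147 mm high with the tab, standing on its ring (inside diameter 82 mm, 22 mm high); origin at the centre of its underside, axes as guard_grip. It is the same after a third of a turn.
- guard_lug (a point): One of the three inward lugs of the guard's ring, 120 degrees apart, this one in the guard's +x direction (the way the tab lies); dark rivet heads mark them outside. Each is 12 mm wide and 8 mm thick, its underside 3 mm above the guard's underside, its tip 28.5 mm from the axis. The point is at its centre.
- lamp: Bench lamp, fixed upright: 100 mm foot, 49 mm column, collar. Origin at the centre of the foot's underside, z up the axis, x towards lamp_gap. guard_grip stands 191 mm above it with the lugs merely on top of the flange, 173 mm with them on the ledge, 165 mm with them down in the notches. 4 to 10 N of pressure is plenty, over 30 N too much.
- lamp_gap (a point): One of three entry gaps, 120 degrees apart, in the collar's flange (74 mm diameter, its underside 58 mm and top 64 mm above the lamp's origin). Each is about 20 mm wide. The point is 31.5 mm from the axis, level with the flange's top, in the lamp's +x direction.
- lamp_ledge (a point): On the axis, level with the ledge (76 mm diameter, sprung: 4 N/mm, 4 mm travel). A lug on it turns clockwise only (a stop pin bars the other way, another ends the turn at about 80 degrees). The notch, 18 mm wide, 8 mm deep, lies 38 to 72 degrees clockwise of the gap, its ring clamped differently each time and not measured: feel for it.
- bulb: The lamp's white glass bulb, 40 mm in diameter, standing on the collar on the lamp's axis; origin at the lamp's origin, its top 120 mm above it. Fragile.
- solder_spool: Grey solder spool, 62 mm in diameter, 45 mm high, between the places of lamp and guard; origin at the centre of its underside. Bystander.
- tape_roll_1: Brown roll of packing tape lying flat, 115 mm in diameter, 49 mm high, at the back on the left; origin at the centre of its underside. Bystander.

How it is judged:
By the outcome, as a careful person would: the job done as asked, in the order asked, and still so for the second after the job is handed in, with the robot touching nothing.
It also fails if it takes over 67 s, if anything falls off the work surface, if the arm or the gripper's body presses on something with over 40 N, if the wrist force passes 120 N, or if a joint passes its speed limit or range.

## Robot

A 6-joint arm with a two-finger parallel gripper is mounted at the origin on the work surface; the furniture and walls round the work are solid. World frame = base frame: x ahead of the robot, y to its left, z up, the work surface at z = 0. Lengths are in m, angles in rad, forces in N, time in s.
With the tool pointing down it reaches from about 0.3 to 0.775 m from the base axis. Payload 14.6 kg.
Tool frame: the origin (TCP) lies at the centre of the arm's flange, where the gripper is bolted on; the fingertips stand 199 mm ahead of it and the grasp point (between the pads) lies 180 mm ahead of it; z points along the fingers, y is the line along which they close (so a half turn about z gives the same grasp; the last joint's range is limited). The gripper opens to 94 mm and grips with 3 to 60 N. Pads are 16 mm wide; open, the fingers measure 119 mm over their backs; the gripper's body (75 mm by 177 mm) begins 78 mm behind the grasp point.
Start: joints at [-1.376, 0.3, 1.521, -0, 1.321, -0.067], TCP at [0.142, -0.531, 0.405] pointing down, gripper open.
Joint ranges: [-3.03, 3.03], [-0.79, 2.21], [0.23, 2.52], [-1.04, 4.18], [0, 3.07], [-2.55, 2.55]. Speed limits (rad/s): [2.22, 2.22, 2.57, 3.14, 3.14, 3.14].

## Interface

Orientations are given as a rotation vector (axis times angle).
In Python, from plant import read_state, cams, bot gives the robot as it stands. The module is installed in compiled form; this text tells all that it offers.
- The arm moves only by the tool play_rows, never from a script. Its argument "targets" is one flat list of numbers, 5 for each row, row after row: the shift along the tool's x, y, z normalised to -1 to 1, where 1 is 25 mm, then the turn about the tool's z normalised to -1 to 1, where 1 is 6 degrees, then the closure, from -1 (fully open) to 1 (shut), so that 0 is half open. A call has 1 to 10 rows; each row shifts and turns the commanded pose from where the row before left it, along the tool's axes as they then stand; what a row does not reach is not made up. A row lasts 1/8 s, in which the tool goes at most 62.5 mm and 10.7 degrees, less where a joint would pass 70% of its speed; a pose out of reach is approached as far as the arm can. A call with a number of a shift or a turn outside -1 to 1 is refused whole. A call with a gripper value outside its range is refused whole. The fingers move at their own pace and stop on an object; the grip force is fixed at half the most. Time passes only in rows, so rows that do not move let the fingers close. It gives the time, the measured TCP pose, the force, the opening and the grip force at its end, in the units of the state.
- read_state(): the state, without advancing time (a new reading comes with each control period).
- cams.snapshot(name): name is "scene" or "top" or "wrist"; returns the picture (420x560x3 uint8, red, green, blue); there is no depth.
- cams.camera_params(name): a dict with "fx", "fy", "cx", "cy" (pixels), "k1" (the pictures are not rectified: a ray, as slopes to the right and down, at radius r is drawn at 1 + k1 r^2 times it, then the intrinsics apply), "rvec" (rotation vector, rad) and "tvec" (3), from world to camera coordinates, as OpenCV has them; the wrist camera has in their place "hand_eye" (4x4, takes a point from camera to tool coordinates, whose origin is the TCP and whose axes are the flange's). Camera axes: x right, y down, z forward; pixel columns grow to the right and rows downward; lengths in m; the calibration is good to about 2 mm. A picture is of the moment at which its call begins: read the wrist's pose just before it. camera_params takes no time and is no camera call.
- bot.close_job(): hands the job in; it is judged then, once.
The state is a dict: "clock": time; "joint_positions": joint angles; "qd": joint speeds; "tau": joint torques, N m; "position": TCP position; "ee_rot": TCP orientation; "wrist_force": force on the tool from outside, world axes, zero at the start; "moment": the same for the moment, N m; "grip_width": finger opening in m; "grasp_force": force on a finger pad.
Only numpy, scipy, OpenCV 4.12 (cv2) and the standard library are available. Lean on these libraries where they do the work, as an engineer would, in place of code of your own. Each camera call takes 0.05 s, during which the arm holds its last target. There are 200 camera calls.

## Working session

There is one attempt and no reset: what is moved stays moved. The work goes in short steps, Python scripts to look and compute and a tool call to move; the robot and the scene stay as the last step left them, time stands still between calls to the robot, and variables do not carry over. Pictures are saved under pics/ and viewed, at most 10 in all, crops included, and the job is handed in when it is done.

Besides the shell and the picture viewer there is one more tool, called by a JSON object that holds its "api" and its "payload". play_rows: Moves the arm, as the interface text tells. Its arguments: {"type":"object","properties":{"targets":{"type":"array","items":{"type":"number"}}},"required":["targets"]}

```bash
mkdir -p pics; python3 - <<'E'
from plant import read_state,cams,bot
import cv2,numpy as np
s=read_state();print({k:np.round(v,3) for k,v in s.items()})
for n in("scene","top"):
    im=cams.snapshot(n);cv2.imwrite(f"pics/{n}0.png",im[:,:,::-1]);p=cams.camera_params(n);print(n,p)
print(cams.camera_params("wrist"))
E
```

```text
{'clock': np.float64(0.0), 'joint_positions': array([-1.376,  0.3  ,  1.522,  0.   ,  1.321, -0.067]), 'qd': array([0.002, 0.001, 0.001, 0.001, 0.002, 0.001]), 'tau': array([ 1.0000e-03, -5.3181e+01, -3.5274e+01,  7.1000e-02,  2.4000e-02,
       -0.0000e+00]), 'position': array([ 0.142, -0.531,  0.404]), 'ee_rot': array([-3.114, -0.41 ,  0.   ]), 'wrist_force': array([-0.283, -0.218,  0.075]), 'moment': array([-0.007, -0.004, -0.02 ]), 'grasp_force': np.float64(0.0), 'grip_width': np.float64(0.094)}
scene {'fx': 478.6313958504352, 'fy': 478.6313958504352, 'cx': 279.65680914607344, 'cy': 209.48067529313016, 'k1': -0.043181816901711884, 'rvec': array([ 0.70758171, -2.71254624,  1.01032217]), 'tvec': array([0.37155244, 0.26923204, 0.80786025])}
top {'fx': 456.43962615415916, 'fy': 456.43962615415916, 'cx': 283.2163074762166, 'cy': 209.7683539250011, 'k1': -0.11299078777193433, 'rvec': array([ 2.19316644, -2.20086873,  0.06748679]), 'tvec': array([-0.05445724,  0.4537286 ,  1.07970926])}
{'fx': 324.010957378771, 'fy': 324.010957378771, 'cx': 287.3768237840222, 'cy': 213.8217408298101, 'k1': -0.0364878973597866, 'hand_eye': array([[-9.34869758e-04, -9.71769429e-01, -2.35930715e-01,
         6.67600195e-02],
       [ 9.99997950e-01, -1.33227724e-03,  1.52501742e-03,
         4.14012909e-04],
       [-1.79629043e-03, -2.35928805e-01,  9.71768682e-01,
         1.89152634e-02],
       [ 0.00000000e+00,  0.00000000e+00,  0.00000000e+00,
         1.00000000e+00]])}
```

View pics/scene0.png

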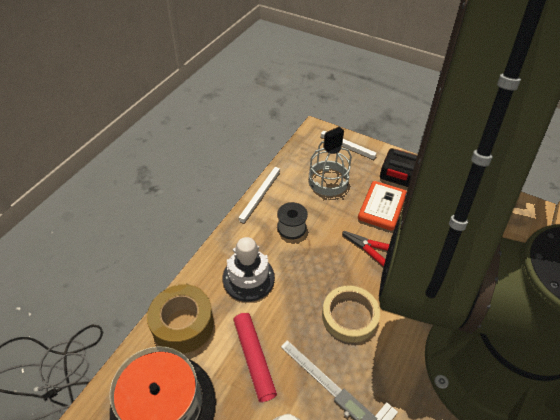

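View pics/top0.png

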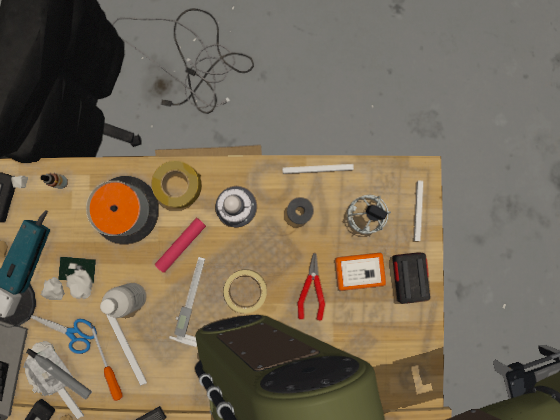

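The scene view shows the guard's tab at (333,140), spool (292,220) and bulb (246,248). The top view shows the tab at (376,212), guard ring about (364,217), bulb top (234,203), lamp foot (236,207) and spool (299,211).

```bash
cat > h.py <<'E'
from plant import read_state,cams,bot
import cv2,numpy as np
from scipy.spatial.transform import Rotation as R
def pose(n,s=None):
    "camera->world rotation, centre"
    p=cams.camera_params(n)
    if n=="wrist":
        s=s or read_state();A=R.from_rotvec(s["ee_rot"]).as_matrix();H=p["hand_eye"]
        return p,A@H[:3,:3],A@H[:3,3]+s["position"]
    A=R.from_rotvec(p["rvec"]).as_matrix();return p,A.T,-A.T@p["tvec"]
def KD(p):return np.array([[p["fx"],0,p["cx"]],[0,p["fy"],p["cy"]],[0,0,1]]),np.array([p["k1"],0,0,0.])
def onplane(n,uv,z,s=None):
    p,A,c=pose(n,s);K,D=KD(p)
    x=cv2.undistortPoints(np.array(uv,float).reshape(-1,1,2),K,D)[:,0]
    d=np.c_[x,np.ones(len(x))]@A.T
    return c+d*((z-c[2])/d[:,2])[:,None]
def proj(n,P,s=None):
    p,A,c=pose(n,s);K,D=KD(p)
    return cv2.projectPoints(np.array(P,float).reshape(-1,3),cv2.Rodrigues(A.T)[0],-A.T@c,K,D)[0][:,0]
def snap(n,f):
    s=read_state();im=cams.snapshot(n);cv2.imwrite(f"pics/{f}.png",im[:,:,::-1]);np.save(f"pics/{f}.npy",np.r_[s["position"],s["ee_rot"]]);return s,im
def st(f):
    a=np.load(f"pics/{f}.npy");return dict(position=a[:3],ee_rot=a[3:])
E
python3 - <<'E'
from h import *
np.set_printoptions(precision=3,suppress=True)
print("tab",onplane("top",[376,212],.147),onplane("scene",[334,133],.147))
print("ring",onplane("top",[364,217],.0))
print("bulb",onplane("top",[234,203],.115),onplane("scene",[246,243],.115))
print("foot",onplane("top",[236,207],.012)); print("spool",onplane("top",[299,211],.045))
print("cam",pose("top")[2],pose("scene")[2],pose("wrist")[2])
print(R.from_rotvec(read_state()["ee_rot"]).as_matrix())
E
```

```text
tab [[ 0.441 -0.251  0.147]] [[ 0.439 -0.25   0.147]]
ring [[ 0.436 -0.252  0.   ]]
bulb [[0.463 0.051 0.115]] [[0.462 0.056 0.115]]
foot [[0.461 0.057 0.012]]
spool [[ 0.449 -0.092  0.045]]
cam [ 0.394 -0.049  1.103] [0.178 0.467 0.783] [ 0.207 -0.514  0.385]
[[ 0.966  0.259 -0.   ]
 [ 0.259 -0.966  0.001]
 [ 0.    -0.001 -1.   ]]
```

{"api": "play_rows", "payload": {"targets": [0.96,-0.515,-0.15,0,-1,0.96,-0.515,-0.15,0,-1,0.96,-0.515,-0.15,0,-1,0.96,-0.515,-0.15,0,-1,0.96,-0.515,-0.15,0,-1,0.96,-0.515,-0.15,0,-1,0.96,-0.515,-0.15,0,-1,0.96,-0.515,-0.15,0,-1]}}

```text
clock: 1.1
position: [0.3017, -0.3814, 0.4345]
ee_rot: [-3.114, -0.41, 0.0]
wrist_force: [0.1, -0.8, 0.6]
grip_width: 0.0944
grasp_force: 0.0
```

{"api": "play_rows", "payload": {"targets": [0.96,-0.515,-0.15,0,-1,0.96,-0.515,-0.15,0,-1,0.96,-0.515,-0.15,0,-1,0.96,-0.515,-0.15,0,-1,0.96,-0.515,-0.15,0,-1,0.96,-0.515,-0.15,0,-1,0.96,-0.515,-0.15,0,-1,0,0,0,0,-1]}}

```text
clock: 2.1
position: [0.4408, -0.2507, 0.4607]
ee_rot: [-3.114, -0.413, 0.0]
wrist_force: [-0.2, -1.0, 0.6]
grip_width: 0.0938
grasp_force: 0.0
```

```bash
python3 - <<'E'
from h import *
s,im=snap("wrist","w1");print(s["position"],s["ee_rot"],s["clock"],s["wrist_force"])
E
```

```text
[ 0.4408197  -0.25067476  0.46070984] [-3.11396306e+00 -4.13308903e-01  3.77939116e-04] 2.1 [-0.18389969 -1.0365204   0.56235152]
```

View pics/w1.png

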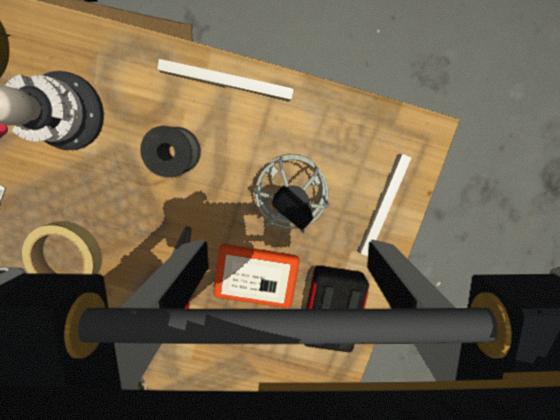

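The wrist view shows the black tab at about (293,207), slanted roughly 45°, with the ring around (291,190). The lamp is at the left edge, around (40,105). I'll zoom in on the tab.

```bash
python3 - <<'E'
from h import *
np.set_printoptions(precision=1,suppress=True)
im=cv2.imread("pics/w1.png");c=im[140:245,235:345]
c=np.clip(c.astype(float)*1.6+15,0,255).astype(np.uint8)
cv2.imwrite("pics/w1c.png",cv2.resize(c,None,fx=5,fy=5,interpolation=cv2.INTER_CUBIC))
E
```

```text
(no output)
```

View pics/w1c.png

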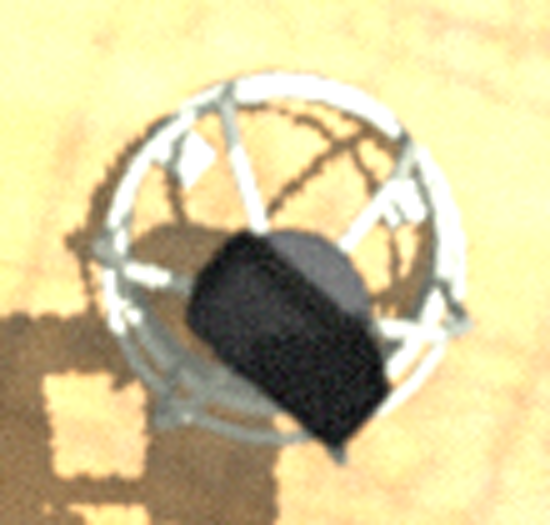

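```bash
cat >> h.py <<'E'
def rz(a):return R.from_euler("z",a).as_matrix()
from scipy.optimize import minimize
def fit_tab(f,x0,thr=55,z0=.107,z1=.147,sc=8):
    im=cv2.imread(f"pics/{f}.png");s=st(f)
    c=proj("wrist",[[x0[0],x0[1],.13]],s)[0].astype(int);h=int(45)
    o=c-h;g=im[o[1]:o[1]+2*h,o[0]:o[0]+2*h].max(2)
    m=cv2.resize((g).astype(np.float32),None,fx=sc,fy=sc,interpolation=cv2.INTER_LINEAR)<thr
    n,l,stt,cen=cv2.connectedComponentsWithStats(m.astype(np.uint8));k=1+np.argmax(stt[1:,4]);m=l==k
    box=np.array([[a*.02,b*.009,z] for a in(-1,1) for b in(-1,1) for z in(z0,z1)])
    def cost(v):
        P=box@rz(v[2]).T+[v[0],v[1],0];q=((proj("wrist",P,s)-o+.5)*sc-.5)
        M=np.zeros(m.shape,np.uint8);cv2.fillConvexPoly(M,cv2.convexHull(np.round(q).astype(np.int32)),1)
        return (M.astype(bool)^m).sum()/m.sum()
    best=min((minimize(cost,[x0[0],x0[1],a],method="Nelder-Mead",options=dict(initial_simplex=np.array([[x0[0],x0[1],a],[x0[0]+.006,x0[1],a],[x0[0],x0[1]+.006,a],[x0[0],x0[1],a+.3]]),xatol=1e-5,fatol=1e-4)) for a in np.arange(6)*np.pi/6),key=lambda r:r.fun)
    return best.x,best.fun
E
python3 - <<'E'
from h import *
np.set_printoptions(precision=4,suppress=True)
g=cv2.imread("pics/w1.png").max(2);print(g[205,285:300],g[193:200,300])
s=st("w1")
q=lambda L:[(235+(a+.5)/5-.5,140+(b+.5)/5-.5) for a,b in L]
P=onplane("wrist",q([(190,318),(338,447),(388,388)]),.147,s);print(P,np.linalg.norm(P[1]-P[0]),np.linalg.norm(P[2]-P[1]))
for t in(20,30,40):print(t,fit_tab("w1",(.441,-.251),t))
E
```

```text
[21 26 32 33 35 32 23 19 27 28 26 21 20 20 19] [68 71 70 66 69 57 36]
[[ 0.4426 -0.2368  0.147 ]
 [ 0.4257 -0.2701  0.147 ]
 [ 0.4392 -0.276   0.147 ]] 0.037336586777263946 0.014790976830917008
20 (array([ 0.4412, -0.256 ,  0.9641]), np.float64(0.8366837579013049))
30 (array([ 0.4409, -0.2558,  1.0636]), np.float64(0.23116859786221144))
40 (array([ 0.4408, -0.2555,  1.099 ]), np.float64(0.1277746902481284))
```

{"api": "play_rows", "payload": {"targets": [0.11,-0.967,0.2,0,-1,0.11,-0.967,0.2,0,-1,0.11,-0.967,0.2,0,-1,0.11,-0.967,0.2,0,-1,0.11,-0.967,0.2,0,-1,0.11,-0.967,0.2,0,-1]}}

```text
clock: 2.9
position: [0.4178, -0.1071, 0.4305]
ee_rot: [-3.115, -0.408, 0.001]
wrist_force: [0.8, 0.6, -0.4]
grip_width: 0.0937
grasp_force: 0.0
```

{"api": "play_rows", "payload": {"targets": [0.11,-0.967,0.2,0,-1,0.11,-0.967,0.2,0,-1,0.11,-0.967,0.2,0,-1,0.11,-0.967,0.2,0,-1,0.11,-0.967,0.2,0,-1,0.11,-0.967,0.2,0,-1,0,0,0,0,-1]}}

```text
clock: 3.78
position: [0.3965, 0.0374, 0.4005]
ee_rot: [-3.114, -0.412, 0.001]
wrist_force: [0.1, -1.1, -0.1]
grip_width: 0.0939
grasp_force: 0.0
```

```bash
python3 - <<'E'
from h import *
s,im=snap("wrist","w2");print(s["position"],s["clock"])
im=cv2.imread("pics/w2.png");c=proj("wrist",[[.462,.0545,.064]],s)[0].astype(int);o=np.maximum(c-60,0);print(c,o)
cr=im[o[1]:o[1]+120,o[0]:o[0]+120]
cv2.imwrite("pics/w2c.png",cv2.resize(cr,None,fx=5,fy=5,interpolation=cv2.INTER_CUBIC))
E
```

```text
[0.39652828 0.03735278 0.40054755] 3.775
[286 134] [226  74]
```

View pics/w2c.png

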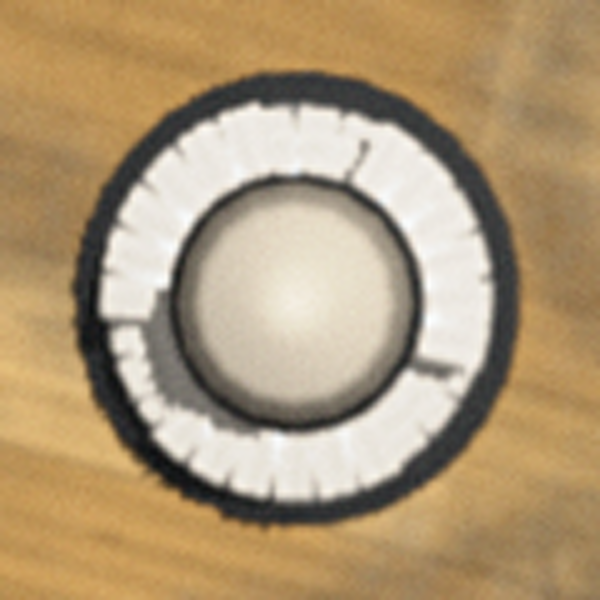

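The crop shows the collar ring around the bulb, centred near (295,300), almost saturated white. There are thin dark edges at about (358,160), (435,370) and (130,320). I'll stretch the contrast.

```bash
python3 - <<'E'
from h import *
s=st("w2");acc=[]
for i in range(6):acc.append(cams.snapshot("wrist").astype(float))
a=np.mean(acc,0)[74:194,226:346];np.save("pics/w2m.npy",np.mean(acc,0))
g=a.mean(2);print(np.percentile(g,[50,70,80,90,95,99]))
e=np.clip((g-185)/(g.max()-185),0,1)*255
cv2.imwrite("pics/w2e.png",cv2.resize(e.astype(np.uint8),None,fx=5,fy=5,interpolation=cv2.INTER_CUBIC))
E
```

```text
[141.22222222 157.11111111 202.88888889 229.33888889 232.66666667
 236.77777778]
```

View pics/w2e.png

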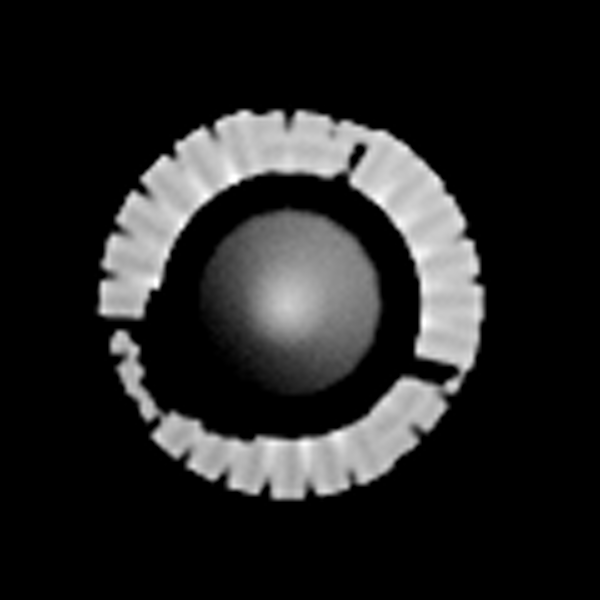

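The stretched crop shows three gap edges: (359,165), (440,362) and (120,318). Their shadows put the gap centres at image angles of about 81°, 201° and -39°. Next I convert this to world coordinates.

```bash
python3 - <<'E'
from h import *
from scipy.optimize import least_squares
np.set_printoptions(precision=4,suppress=True)
s=st("w2");a=np.load("pics/w2m.npy").mean(2)
m=((a>185)).astype(np.uint8);m[:74]=0;m[194:]=0;m[:,:226]=0;m[:,346:]=0
c=np.argwhere(m)[:,::-1].astype(np.int32);h=cv2.convexHull(c)[:,0]
# densify via outermost pixel per 3deg
c0=np.array([285,134.5]);d=c-c0;an=np.degrees(np.arctan2(-d[:,1],d[:,0]));r=np.hypot(*d.T)
P=[];A=[]
for t in range(-180,180,4):
    k=(abs((an-t+180)%360-180)<2)
    if k.any():
        i=np.argmax(r*k);P.append(c[i]+.5*d[i]/r[i]);A.append(t)
A=np.array(A);W=onplane("wrist",P,.064,s)[:,:2]
ok=abs((A-81.4+60)%120-60)>22
f=least_squares(lambda v:np.hypot(*(W[ok]-v[:2]).T)-v[2],[.46,.055,.037],loss="soft_l1",f_scale=.001);print("circle",f.x)
C=f.x[:2]
pt=lambda L:onplane("wrist",[(226+(x+.5)/5-.5,74+(y+.5)/5-.5) for x,y in L],.064,s)[:,:2]
E=[pt([(367,147),(349,184)]),pt([(460,366),(418,357)]),pt([(101,318),(142,318)])]
for e in E:
    v=e-C;print("edge pts ang",np.degrees(np.arctan2(v[:,1],v[:,0])),np.hypot(*v.T))
b=onplane("wrist",[(226+291/5,74+303/5)],.1,s);print("bulb-ish",b, "foot top",onplane("top",[236,207],.012))
# dark foot ring
E
```

```text
circle [0.4605 0.0573 0.0371]
edge pts ang [-11.4142 -11.3703] [0.0325 0.025 ]
edge pts ang [-93.9033 -96.1454] [0.0345 0.0263]
edge pts ang [108.4132 109.3835] [0.0362 0.0284]
bulb-ish [[0.4609 0.0565 0.1   ]] foot top [[0.4606 0.0571 0.012 ]]
```

```bash
python3 - <<'E'
from h import *
np.set_printoptions(precision=0,suppress=True)
s=st("w1");
for t in(45,50):print(t,*fit_tab("w1",(.441,-.255),t)[0].round(4))
for y in(63,243):
    L=[]
    for k in range(3):
        a=np.radians(y+120*k)
        for r,z in((.0345,.011),(.046,.007)):L.append([.441+r*np.cos(a),-.2555+r*np.sin(a),z])
    print(y,((proj("wrist",L,s)-[235,140]+.5)*5).tolist())
print("centre",(proj("wrist",[[.441,-.2555,.022]],s)-[235,140])*5)
E
```

```text
45 0.4405 -0.2562 1.1228
50 0.4407 -0.2558 1.1136
63 [[181.861641967688, 151.86773183030326], [150.21509977488648, 121.34282331541101], [251.65550141969618, 360.5834195037472], [243.14764712722166, 396.758502619246], [401.34239266128134, 198.792044460794], [441.0113753569331, 183.73064654425804]]
243 [[372.38677637990037, 322.4950529653621], [401.98555758214184, 346.8862260355971], [305.91398527790204, 111.44657067328083], [314.8478680930276, 67.39779667430028], [156.5983707012515, 277.25034529249353], [117.63186362174935, 287.42993711406325]]
centre [[276. 242.]]
```

{"api": "play_rows", "payload": {"targets": [-0.11,0.982,0,0,-1,-0.11,0.982,0,0,-1,-0.11,0.982,0,0,-1,-0.11,0.982,0,0,-1,-0.11,0.982,0,0,-1,-0.11,0.982,0,0,-1,-0.11,0.982,0,0,-1,-0.11,0.982,0,0,-1,-0.11,0.982,0,0,-1,-0.11,0.982,0,0,-1]}}

```text
clock: 5.38
position: [0.4338, -0.2082, 0.4009]
ee_rot: [-3.115, -0.409, 0.0]
wrist_force: [0.1, 0.3, -0.7]
grip_width: 0.094
grasp_force: 0.0
```

{"api": "play_rows", "payload": {"targets": [-0.11,0.982,0,0,-1,-0.11,0.982,0,0,-1,0,0,0,-1,-1,0,0,0,-1,-1,0,0,0,-1,-1,0,0,0,-1,-1,0,0,0,-1,-1,0,0,0,-1,-1,0,0,0,-1,-1,0,0,0,-1,-1]}}

```text
clock: 6.62
position: [0.4411, -0.2563, 0.4008]
ee_rot: [-2.676, -1.645, 0.0]
wrist_force: [-0.3, -0.9, 0.0]
grip_width: 0.0935
grasp_force: 0.0
```

{"api": "play_rows", "payload": {"targets": [0,0,0,-0.07,-1,0,0,0,0,-1]}}

```text
clock: 6.88
position: [0.4412, -0.256, 0.4009]
ee_rot: [-2.674, -1.648, 0.0]
wrist_force: [-0.9, 0.8, 1.1]
grip_width: 0.0941
grasp_force: 0.0
```

```bash
python3 - <<'E'
from h import *
s,im=snap("wrist","w3");print(s["position"],s["ee_rot"],s["clock"],s["joint_positions"])
for t in(40,45,50):print(fit_tab("w3",(.441,-.2557),t))
A=R.from_rotvec(s["ee_rot"]).as_matrix();print(A[:,0],np.arctan2(A[1,0],A[0,0]))
E
```

```text
[ 0.44119448 -0.25604873  0.40086379] [-2.67445326e+00 -1.64814243e+00  7.61246767e-05] 6.875 [-5.97657597e-01  2.14270273e-01  1.63753923e+00 -1.01267969e-05
  1.28988004e+00 -1.31429056e-01]
(array([ 0.44033001, -0.25575884,  1.10979802]), np.float64(0.26368625747734586))
(array([ 0.4405416 , -0.25552766,  1.10999331]), np.float64(0.2636695253987349))
(array([ 0.44051317, -0.2555126 ,  1.10962554]), np.float64(0.26327018752391884))
[4.49518051e-01 8.93271248e-01 3.05173138e-06] 1.104570593973411
```

{"api": "play_rows", "payload": {"targets": [0,0,0.9,0,-1,0,0,0.9,0,-1,0,0,0.9,0,-1,0,0,0.9,0,-1,0,0,0,0,-1,0,0,0,0,1,0,0,0,0,1,0,0,0,0,1,0,0,0,0,1,0,0,0,0,1]}}

```text
clock: 8.18
position: [0.4413, -0.2559, 0.311]
ee_rot: [2.673, 1.651, 0.0]
wrist_force: [-1.3, 0.2, -0.3]
grip_width: 0.0476
grasp_force: 0.0
```

{"api": "play_rows", "payload": {"targets": [0,0,0,0,1,0,0,0,0,1]}}

```text
clock: 8.43
position: [0.4413, -0.2559, 0.3109]
ee_rot: [-2.673, -1.651, 0.0]
wrist_force: [-0.7, 0.3, -1.4]
grip_width: 0.0275
grasp_force: 0.0
```

{"api": "play_rows", "payload": {"targets": [0,0,0,0,1,0,0,0,0,1,0,0,0,0,1,0,0,-0.4,0,1,0,0,-0.8,0,1,0,0,-0.8,0,1,0,0,-0.8,0,1,0,0,-0.8,0,1,0,0,-0.8,0,1,0,0,-0.8,0,1]}}

```text
clock: 9.68
position: [0.4411, -0.2558, 0.4421]
ee_rot: [2.672, 1.651, 0.0]
wrist_force: [0.1, 0.3, -2.5]
grip_width: 0.018
grasp_force: 30.0
```

{"api": "play_rows", "payload": {"targets": [0,0,-0.8,0,1,0,0,0,0,1,0,0,0,0,1]}}

```text
clock: 10.05
position: [0.4412, -0.2558, 0.4602]
ee_rot: [-2.672, -1.651, 0.001]
wrist_force: [-0.8, 0.5, -1.9]
grip_width: 0.0181
grasp_force: 30.0
```

```bash
python3 - <<'E'
from h import *
s,im=snap("wrist","w4");print(s["position"],s["ee_rot"],s["clock"],s["grip_width"],s["wrist_force"],s["moment"])
E
```

```text
[ 0.44116709 -0.25581191  0.46019341] [-2.67189064e+00 -1.65085015e+00  6.01355914e-04] 10.05 0.01806216914950772 [-0.80254658  0.46135677 -1.88479946] [0.00243452 0.06417525 0.04572978]
```

View pics/w4.png

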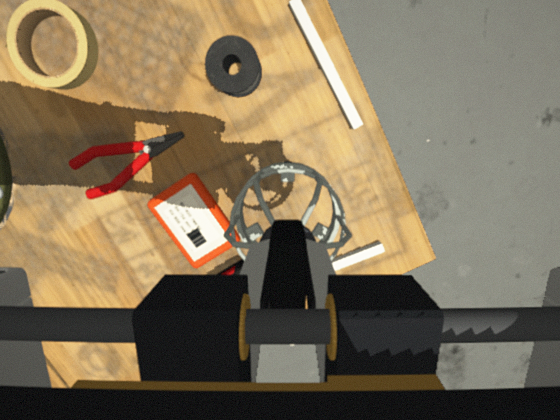

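The guard is held at 18 mm opening, with its ring visible, hanging level and centred under the gripper. I carry it to the lamp.

{"api": "play_rows", "payload": {"targets": [0.4,-0.17,-0.1,0,1,0.888,-0.377,0,0,1,0.888,-0.377,0,0,1,0.888,-0.377,0,0,1,0.888,-0.377,0,0,1,0.888,-0.377,0,0,1,0.888,-0.377,0,0,1,0.888,-0.377,0,0,1,0.888,-0.377,0,0,1,0.888,-0.377,0,0,1]}}

```text
clock: 11.35
position: [0.4552, -0.0271, 0.4632]
ee_rot: [-2.672, -1.652, 0.0]
wrist_force: [0.7, -0.5, -3.1]
grip_width: 0.0181
grasp_force: 30.0
```

{"api": "play_rows", "payload": {"targets": [0.888,-0.377,0,0,1,0.888,-0.377,0,0,1,0.888,-0.377,0,0,1,0.488,-0.207,0,0,1,0,0,0,-1,1,0,0,0,-1,1,0,0,0,-1,1,0,0,0,-1,1,0,0,0,-1,1,0,0,0,-1,1]}}

```text
clock: 12.6
position: [0.4607, 0.0571, 0.4633]
ee_rot: [-2.027, -2.4, 0.0]
wrist_force: [-0.8, 0.2, -3.0]
grip_width: 0.018
grasp_force: 30.0
```

{"api": "play_rows", "payload": {"targets": [0,0,0,-1,1,0,0,0,-1,1,0,0,0,-1,1,0,0,0,-1,1,0,0,0,-0.57,1,0,0,0,0,1,0,0,0,0,1]}}

```text
clock: 13.48
position: [0.4608, 0.0571, 0.4633]
ee_rot: [-1.408, -2.808, 0.0]
wrist_force: [0.1, 0.3, -2.6]
grip_width: 0.0179
grasp_force: 30.0
```

```bash
python3 - <<'E'
from h import *
np.set_printoptions(precision=4,suppress=True)
s=read_state();print(s["position"],s["ee_rot"],s["clock"],s["joint_positions"],s["wrist_force"],s["moment"])
A=R.from_rotvec(s["ee_rot"]).as_matrix();print(np.degrees(np.arctan2(A[1,0],A[0,0])))
snap("wrist","w5")
a=cv2.imread("pics/w5.png")
# model overlay: ring outer circle bottom/top, lugs
t=np.radians(np.arange(0,360,3));b=s["position"][2]-.311
for z in(0,.022):
    P=np.c_[s["position"][0]+.045*np.cos(t),s["position"][1]+.045*np.sin(t),np.full(len(t),b+z)]
    cv2.polylines(a,[np.round(proj("wrist",P,s)).astype(np.int32)],True,(0,0,255))
c=a[110:290,180:400];sc=cams.snapshot("scene")[:,:,::-1][180:300,190:310]
cv2.imwrite("pics/w5c.png",np.hstack([cv2.resize(c,None,fx=2,fy=2),cv2.resize(sc,(360,360))]))
E
```

```text
[0.4608 0.0571 0.4633] [-1.4076 -2.8084  0.    ] 13.475 [ 0.0443  0.0639  1.6625  0.      1.4153 -0.5973] [ 0.0681  0.3438 -2.6201] [-0.013  -0.1705 -0.0325]
126.75866826744198
```

View pics/w5c.png

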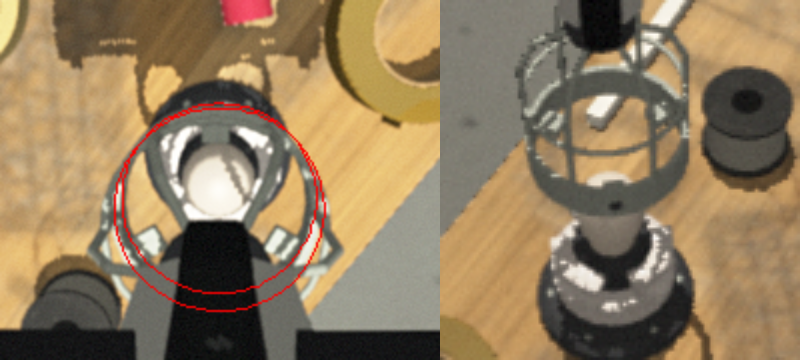

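The guard sits concentric over the bulb. One rivet faces the scene camera, directly above the gap facing the same way. I descend.

{"api": "play_rows", "payload": {"targets": [0,0,0.6,0,1,0,0,0.6,0,1,0,0,0.6,0,1,0,0,0.6,0,1,0,0,0.6,0,1,0,0,0.3,0,1,0,0,0,0,1]}}

```text
clock: 14.45
position: [0.4608, 0.0571, 0.3805]
ee_rot: [-1.405, -2.809, 0.001]
wrist_force: [0.3, -0.6, -1.2]
grip_width: 0.0179
grasp_force: 30.0
```

{"api": "play_rows", "payload": {"targets": [0,0,0.1,0,1,0,0,0.1,0,1,0,0,0.1,0,1,0,0,0.1,0,1,0,0,0,0,1]}}

```text
clock: 15.08
position: [0.4608, 0.057, 0.3707]
ee_rot: [-1.406, -2.809, 0.0]
wrist_force: [0.6, 0.4, -2.1]
grip_width: 0.0177
grasp_force: 30.0
```

{"api": "play_rows", "payload": {"targets": [0,0,0.08,0,1,0,0,0.08,0,1,0,0,0,0,1]}}

```text
clock: 15.45
position: [0.4608, 0.0571, 0.3667]
ee_rot: [-1.406, -2.809, 0.0]
wrist_force: [0.7, -0.5, -2.5]
grip_width: 0.0178
grasp_force: 30.0
```

{"api": "play_rows", "payload": {"targets": [0,0,0.1,0,1,0,0,0.1,0,1,0,0,0,0,1]}}

```text
clock: 15.82
position: [0.4608, 0.0571, 0.3616]
ee_rot: [-1.405, -2.809, 0.0]
wrist_force: [0.6, 0.1, -1.7]
grip_width: 0.0182
grasp_force: 30.0
```

Lugs are through the gaps. I go on down to the ledge, expected at TCP ≈ 0.354.

{"api": "play_rows", "payload": {"targets": [0,0,0.1,0,1,0,0,0.1,0,1,0,0,0.08,0,1,0,0,0,0,1]}}

```text
clock: 16.32
position: [0.4608, 0.057, 0.3547]
ee_rot: [-1.406, -2.809, 0.0]
wrist_force: [-0.4, -0.8, -2.4]
grip_width: 0.018
grasp_force: 30.0
```

{"api": "play_rows", "payload": {"targets": [0,0,0.04,0,1,0,0,0,0,1]}}

```text
clock: 16.58
position: [0.4608, 0.0571, 0.3539]
ee_rot: [-1.406, -2.81, 0.0]
wrist_force: [-0.5, -0.9, -1.6]
grip_width: 0.0176
grasp_force: 30.0
```

{"api": "play_rows", "payload": {"targets": [0,0,0.04,0,1,0,0,0,0,1]}}

```text
clock: 16.82
position: [0.4608, 0.057, 0.3531]
ee_rot: [1.406, 2.809, 0.0]
wrist_force: [-1.3, -0.3, 1.4]
grip_width: 0.018
grasp_force: 30.0
```

{"api": "play_rows", "payload": {"targets": [0,0,0.04,0,1,0,0,0,0,1]}}

```text
clock: 17.08
position: [0.4609, 0.057, 0.3522]
ee_rot: [1.406, 2.809, 0.0]
wrist_force: [-1.8, -0.4, 4.0]
grip_width: 0.0178
grasp_force: 30.0
```

The lugs rest on the ledge with about 6 N. I turn clockwise.

{"api": "play_rows", "payload": {"targets": [0,0,0,0.5,1,0,0,0,0.5,1,0,0,0,0.5,1,0,0,0,0.5,1,0,0,0,0,1]}}

```text
clock: 17.7
position: [0.4609, 0.0571, 0.3522]
ee_rot: [1.691, 2.647, 0.001]
wrist_force: [-0.2, 0.3, 3.9]
grip_width: 0.018
grasp_force: 30.0
```

{"api": "play_rows", "payload": {"targets": [0,0,0,0.5,1,0,0,0,0.5,1,0,0,0,0.5,1,0,0,0,0.5,1,0,0,0,0.5,1,0,0,0,0,1]}}

```text
clock: 18.45
position: [0.4609, 0.0571, 0.3521]
ee_rot: [2.021, 2.405, 0.001]
wrist_force: [0.1, 1.4, 5.2]
grip_width: 0.0176
grasp_force: 30.0
```

{"api": "play_rows", "payload": {"targets": [0,0,0,0.35,1,0,0,0,0.35,1,0,0,0,0,1]}}

```text
clock: 18.82
position: [0.4609, 0.057, 0.352]
ee_rot: [2.11, 2.327, 0.0]
wrist_force: [0.2, 0.6, 5.1]
grip_width: 0.0181
grasp_force: 30.0
```

{"api": "play_rows", "payload": {"targets": [0,0,0,0.35,1,0,0,0,0.35,1,0,0,0,0,1]}}

```text
clock: 19.2
position: [0.4608, 0.057, 0.3519]
ee_rot: [-2.196, -2.247, 0.0]
wrist_force: [0.2, 0.0, 5.1]
grip_width: 0.0177
grasp_force: 30.0
```

{"api": "play_rows", "payload": {"targets": [0,0,0,0.3,1,0,0,0,0.3,1,0,0,0,0,1]}}

```text
clock: 19.58
position: [0.4608, 0.057, 0.3519]
ee_rot: [-2.265, -2.177, 0.0]
wrist_force: [0.1, -0.1, 3.7]
grip_width: 0.0175
grasp_force: 30.0
```

{"api": "play_rows", "payload": {"targets": [0,0,0,0.3,1,0,0,0,0.3,1,0,0,0,0,1]}}

```text
clock: 19.95
position: [0.4608, 0.057, 0.3519]
ee_rot: [-2.332, -2.105, 0.0]
wrist_force: [0.1, 1.0, 5.1]
grip_width: 0.0179
grasp_force: 30.0
```

{"api": "play_rows", "payload": {"targets": [0,0,0,0.3,1,0,0,0,0.3,1,0,0,0,0,1]}}

```text
clock: 20.32
position: [0.4608, 0.057, 0.3519]
ee_rot: [-2.397, -2.03, 0.0]
wrist_force: [-0.7, -0.7, 5.8]
grip_width: 0.018
grasp_force: 30.0
```

{"api": "play_rows", "payload": {"targets": [0,0,0,0.3,1,0,0,0,0.3,1,0,0,0,0,1]}}

```text
clock: 20.7
position: [0.4608, 0.057, 0.3519]
ee_rot: [-2.46, -1.954, 0.0]
wrist_force: [-0.2, 0.0, 5.4]
grip_width: 0.0179
grasp_force: 30.0
```

{"api": "play_rows", "payload": {"targets": [0,0,0,0.3,1,0,0,0,0.3,1,0,0,0,0,1]}}

```text
clock: 21.08
position: [0.4608, 0.057, 0.3519]
ee_rot: [-2.52, -1.876, 0.0]
wrist_force: [0.3, 0.9, 5.7]
grip_width: 0.0176
grasp_force: 30.0
```

{"api": "play_rows", "payload": {"targets": [0,0,0,0.3,1,0,0,0,0.3,1,0,0,0,0,1]}}

```text
clock: 21.45
position: [0.4608, 0.057, 0.3518]
ee_rot: [-2.576, -1.797, 0.0]
wrist_force: [-1.3, -0.4, 4.6]
grip_width: 0.018
grasp_force: 30.0
```

{"api": "play_rows", "payload": {"targets": [0,0,0,0.3,1,0,0,0,0.3,1,0,0,0,0,1]}}

```text
clock: 21.82
position: [0.4607, 0.0571, 0.3517]
ee_rot: [-2.631, -1.715, 0.001]
wrist_force: [-2.8, 1.2, 4.4]
grip_width: 0.0179
grasp_force: 30.0
```

{"api": "play_rows", "payload": {"targets": [0,0,0,0.3,1,0,0,0,0,1]}}

```text
clock: 22.08
position: [0.4608, 0.057, 0.3517]
ee_rot: [2.658, 1.674, 0.0]
wrist_force: [1.1, -0.1, -2.0]
grip_width: 0.0172
grasp_force: 30.0
```

```bash
python3 -c "
from h import *
s=read_state();print(s['moment'],s['wrist_force'],s['position'],np.degrees(2*np.arctan2(s['ee_rot'][1],s['ee_rot'][0])),s['joint_positions'])"
```

```text
[-0.15033957 -0.29763481 -0.04293347] [ 1.14089674 -0.14196819 -1.95931875] [0.46084681 0.05700733 0.35174846] 64.39894817086851 [ 4.41978386e-02  1.63763264e-01  1.81869108e+00 -1.54912000e-04
  1.15903623e+00  4.91082477e-01]
```

The force dropped to just the weight, so the notch starts at about 62° of turn. I go a little further in, then down.

{"api": "play_rows", "payload": {"targets": [0,0,0,0.35,1,0,0,0.05,0,1,0,0,0,0,1]}}

```text
clock: 22.45
position: [0.4608, 0.057, 0.3504]
ee_rot: [-2.688, -1.626, 0.001]
wrist_force: [0.1, -0.1, -1.9]
grip_width: 0.0178
grasp_force: 30.0
```

{"api": "play_rows", "payload": {"targets": [0,0,0.04,0.2,1,0,0,0.04,0,1,0,0,0,0,1]}}

```text
clock: 22.82
position: [0.4608, 0.057, 0.3486]
ee_rot: [-2.705, -1.598, 0.0]
wrist_force: [-0.1, -0.6, -3.2]
grip_width: 0.0178
grasp_force: 30.0
```

{"api": "play_rows", "payload": {"targets": [0,0,0.04,0,1,0,0,0.04,0,1,0,0,0,0,1]}}

```text
clock: 23.2
position: [0.4608, 0.057, 0.3465]
ee_rot: [-2.705, -1.598, 0.0]
wrist_force: [0.3, 0.4, -1.9]
grip_width: 0.018
grasp_force: 30.0
```

{"api": "play_rows", "payload": {"targets": [0,0,0.04,0,1,0,0,0,0,1]}}

```text
clock: 23.45
position: [0.4608, 0.057, 0.3457]
ee_rot: [2.705, 1.598, 0.0]
wrist_force: [0.1, -0.5, -0.5]
grip_width: 0.0178
grasp_force: 30.0
```

{"api": "play_rows", "payload": {"targets": [0,0,0.04,0,1,0,0,0,0,1]}}

```text
clock: 23.7
position: [0.4609, 0.057, 0.3448]
ee_rot: [2.705, 1.598, 0.001]
wrist_force: [-0.5, -0.3, 1.8]
grip_width: 0.0177
grasp_force: 30.0
```

{"api": "play_rows", "payload": {"targets": [0,0,0.02,0,1,0,0,0,0,1]}}

```text
clock: 23.95
position: [0.4608, 0.057, 0.3444]
ee_rot: [2.705, 1.598, 0.001]
wrist_force: [-0.6, -0.1, 3.2]
grip_width: 0.0178
grasp_force: 30.0
```

The lugs bottomed at 0.3457 as expected, fully seated. I release and retreat.

{"api": "play_rows", "payload": {"targets": [0,0,-0.03,0,1,0,0,0,0,0.2,0,0,0,0,-0.2,0,0,0,0,-0.2,0,0,0,0,-0.2,0,0,0,0,-0.2,0,0,0,0,-0.2]}}

```text
clock: 24.82
position: [0.4608, 0.057, 0.3449]
ee_rot: [-2.705, -1.598, -0.0]
wrist_force: [0.1, 0.3, -0.8]
grip_width: 0.0562
grasp_force: 0.0
```

{"api": "play_rows", "payload": {"targets": [0,0,-0.2,0,-0.2,0,0,-0.5,0,-0.2,0,0,-0.8,0,-0.2,0,0,-0.8,0,-0.2,0,0,-0.8,0,-0.2,0,0,-0.8,0,-0.2,0,0,0,0,-0.2]}}

```text
clock: 25.7
position: [0.4607, 0.057, 0.4441]
ee_rot: [2.704, 1.597, 0.004]
wrist_force: [-1.5, -0.6, -0.4]
grip_width: 0.0565
grasp_force: 0.0
```

```bash
python3 - <<'E'
from h import *
s,im=snap("wrist","w6");print(s["position"],s["clock"],s["grip_width"],s["wrist_force"])
print(np.degrees(2*np.arctan2(s['ee_rot'][1],s['ee_rot'][0])))
for t in(40,50):
  for dz in(.035,.053):
    x,f=fit_tab("w6",(.461,.057),t,z0=.107+dz,z1=.147+dz);print(dz,x,np.degrees(x[2]),f)
a=im[:,:,::-1][60:300,180:400];sc=cams.snapshot("scene")[:,:,::-1][160:310,180:330]
cv2.imwrite("pics/w6c.png",np.hstack([cv2.resize(a,(396,432)),cv2.resize(sc,(400,432))]))
E
```

```text
[0.46071971 0.05703474 0.44411563] 25.7 0.056501057269777374 [-1.50342464 -0.59447388 -0.42632406]
61.13775419013215
0.035 [0.46051775 0.05724009 1.07014926] 61.31503631954231 0.24912451793075935
0.053 [0.46078375 0.05800176 1.05833217] 60.637966378874395 0.2884436366860233
0.035 [0.46063678 0.05739566 1.0726055 ] 61.45576811796436 0.2609791178910015
0.053 [0.46088315 0.05826132 4.20249537] 240.7852483410039 0.2982078552005795
```

View pics/w6c.png

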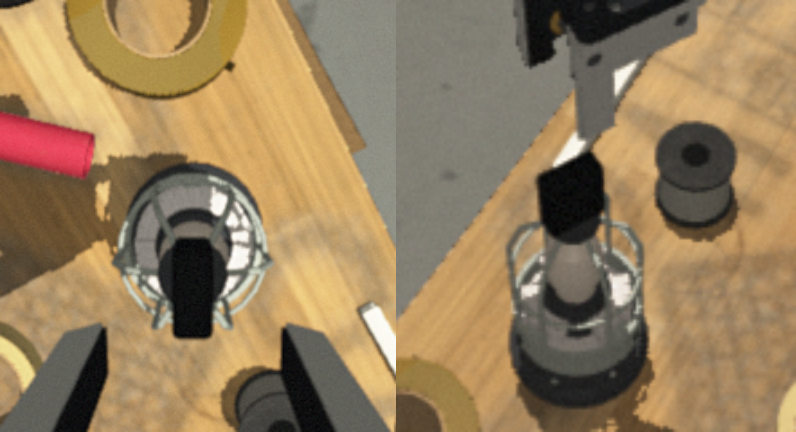

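The guard sits low and level on the lamp with its tab at about 61°, where I left it. The gripper is clear, and the spool and tape roll haven't moved. I hand it in.

```bash
python3 -c "
from plant import bot
print(bot.close_job())"
```

```text
the job is handed in; nothing more can be done
None
```

The guard is locked on the lamp: its lugs dropped fully into the notches after about 65° of clockwise turn at roughly 6–8 N, I let go and backed the gripper clear, and the job was handed in at about 26 s.

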